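# Fit a honed blade in a strap splitter

## Task

The freshly honed blade lies on the strop block. Lay it flat on the bed of the strap splitter with its cutting edge out over the roller and, feeling your way gently, bring its notch over the locating pin until its back end is fully home and square against the stop. Then swing the clamp lever down firmly onto the blade, let go, and leave the other things on the bench where they stand.

Things in the scene. Friction and masses are not known exactly. Their poses are not given: they have to be found in the camera images.
- splitter: Bench strap splitter: grey cast base 260 x 110 x 12 mm, bolted down. Origin on the bench under it; x points from stop and clamp towards the feed roller (base x = -100 to +160 mm), z up. Its roller (26 mm diameter, across y at x = +105 mm) has its top 5 mm below the bed; two cheeks with brass screws at y = +-47 mm beside it rise 16 mm above the bed.
- bed (a point): On the bed's top (z = 60 mm of the splitter), on its centre line, at x = +30 mm of the splitter: 70 mm in front of the stop, so under the middle of a blade that is home. Axes as the splitter's. Bed: flat steel strip 26 mm wide, from the stop to 115 mm in front of it, narrower than the blade, with nothing beside it down to 48 mm below its top, so fingers can pass down beside it.
- stop: Stop with its pin, fixed on the splitter. Origin: foot of the stop on the bed's centre line (x = -40, z = 60 mm of the splitter), axes as the splitter's. Upright face 60 mm wide, 12 mm high. A square locating pin, 8 x 8 mm, 8 mm high, axis 9 mm in front of the stop, stands locked in a cross slot, up to 7 mm left or right of the centre line; its setting is not given: find it by feel or eye. Over 20 N from the blade harms it.
- blade_mid (a point): Centre (half-way up) of the loose steel blade, a flat bar 140 x 46 x 5 mm, about 0.24 kg; x along it to the bevelled cutting edge (+70 mm), z up. It lies flat, bevel up, along the strop block, to be gripped across its 46 mm width. Home on the bed it lies at x = +30, z = 62.5 mm of the splitter, y as the pin is set, axes as the splitter's.
- blade_heel (a point): Middle of the blade's square back end, half-way up, 70 mm behind its centre, axes the same; in the mouth of a U notch open to the back: 10 mm wide, 16 mm deep, straight sides, sharp corners. Fully home the back end touches the stop and the pin is in the notch, whose bottom stays 3 mm clear of the pin; against the outside of the pin the back end is still 13 mm from the stop.
- strop: Strop block, fixed: wooden block 170 x 32 mm, 35 mm high with its leather top, long in its x; origin at the centre of its underside. The blade lies on it and stands out 5 to 9 mm over both long sides, room for fingertips below.
- clamp (a joint): Angle of the clamp lever, rad: 0 when its rubber foot just rests on a blade on the bed; 1.35 to 1.58 (standing up, open) at the start, stop at 1.6; without a blade it goes to -0.08. Hinge axis parallel to the splitter's y at x = -59, z = 84 mm of the splitter. Friction keeps it where it is left: about 2 to 5 N at the ball moves it. Its foot, 18 mm diameter, presses the blade 39 mm in front of the stop.
- clamp_ball (a point): Centre of the black ball knob, 28 mm diameter, on the end of the clamp lever: 92 mm in front of and 26 mm above the hinge axis when shut (x = +33, y = 0, z = 110 mm of the splitter); at 1.5 rad it is at x = -78, z = 178 mm. It turns with the lever; pinch it across y from above, or push it.
- tray: Bystander: grey open tray of rivets and buckles, 130 x 90 mm, 35 mm high, origin at the centre of its underside. Leave alone. Tray and strop block lie on opposite sides of the splitter, either way round.
- pot: Bystander: white round pot with black lid, 68 mm diameter, 85 mm high, origin at the centre of its underside. Leave alone.
- tape: Bystander: tape measure 66 x 34 mm, 60 mm high, origin at the centre of its underside. Leave alone.
There are look-alikes about, which are no part of the job. Leave any black or brown look-alike of the part that bears blade_mid alone.

How it is judged (in metres and radians):
On the way:
1. the blade lies flat on the bed, fully home against the stop with its notch over the pin, while the clamp lever is still open (x of blade_heel in the frame of splitter between -0.042 and -0.038 m and y of blade_heel in the frame of splitter between -0.0095 and 0.0095 m and z of blade_heel in the frame of splitter between 0.0605 and 0.0645 m and angle between the x axis of blade_mid and the x axis of splitter, either way round below 0.035 rad and angle between the z axis of blade_mid and the z axis of splitter, either way round below 0.04 rad and x of blade_mid in the frame of splitter above 0 m and value of joint clamp above 0.5 rad), for 0.2 s.
At the end, for the whole second after the job is handed in: Blade flat on the bed (2 mm, 0.04 rad), edge over the roller, back end within 2 mm of the stop, within 9.5 mm of the centre line (pin in the notch) and square within 0.035 rad; clamp lever down on it (below 0.025 rad); all released and at rest (x of blade_heel in the frame of splitter between -0.042 and -0.038 m and y of blade_heel in the frame of splitter between -0.0095 and 0.0095 m and z of blade_heel in the frame of splitter between 0.0605 and 0.0645 m and angle between the x axis of blade_mid and the x axis of splitter, either way round below 0.035 rad and angle between the z axis of blade_mid and the z axis of splitter, either way round below 0.04 rad and x of blade_mid in the frame of splitter above 0 m and value of joint clamp between -0.04 and 0.025 rad and linear speed of blade below 0.02 m/s); the robot touches nothing.
It fails at once if the blade is forced against the pin or the stop with more than 20 N (contact force between blade and stop above 20 N).
It fails at once if the tray of hardware is pushed more than 25 mm (distance of tray from where it was at the start of the episode above 0.025 m).
It fails at once if the white pot is pushed more than 25 mm (distance of pot from where it was at the start of the episode above 0.025 m).
It fails at once if the tape measure is pushed more than 25 mm (distance of tape from where it was at the start of the episode above 0.025 m).
It also fails if it takes over 72 s, if anything falls off the work surface, if the arm or the gripper's body presses on something with over 40 N, if the wrist force passes 120 N, or if a joint passes its speed limit or range.

## Robot

A 6-joint arm with a two-finger parallel gripper is mounted at the origin on the work surface. World frame = base frame: x ahead of the robot, y to its left, z up, the work surface at z = 0. Lengths are in m, angles in degrees, forces in N, time in s.
With the tool pointing down it reaches from about 0.3 to 0.75 m from the base axis. Payload 8.5 kg.
Tool frame: the origin (TCP) lies between the finger pads; the fingertips stand 17 mm ahead of it and the grasp point (between the pads) lies 2 mm behind it; z points along the fingers, y is the direction in which the jaws open and shut (so a half turn about z gives the same grasp; the last joint's range is limited). The gripper opens to 85 mm and grips with 20 to 120 N. Pads are 22 mm wide; open, the fingers measure 114 mm over their backs; the gripper's body (76 mm by 85 mm) begins 54 mm behind the grasp point. The pads swing forward as they close: fully open they stand 13 mm farther back than shut.
Start: joints at [60.258, 21.807, 74.336, -0, 83.858, -12.336], TCP at [0.165, 0.525, 0.225] pointing down, gripper open.
Joint ranges: [-178.18, 178.18], [-50.72, 133.34], [12.68, 142.11], [-81.47, 261.47], [9.98, 163.14], [-165.26, 165.26]. Speed limits (degrees/s): [136.94, 136.94, 180, 180, 180, 180].

## Interface

Orientations are given as a 3x3 rotation matrix whose columns are the frame's x, y, z axes.
In Python, from rig import readout, eyes, env gives the robot as it stands.
- The arm moves only by the tool arm_command, never from a script. Its argument "rows" is text: rows parted by semicolons, each of 7 numbers parted by spaces: the closure, from 0 (fully open) to 1 (shut), then the shift along the tool's x, y, z in mm, then the turn, a rotation vector about the tool's x, y, z in degrees. In form: grip dx dy dz rx ry rz; .... A call has 1 to 5 rows; each row shifts and turns the commanded pose from where the row before left it, along the tool's axes as they then stand; what a row does not reach is not made up. A row lasts 1/12 s, in which the tool goes at most 41.7 mm and 7.16 degrees, less where a joint would pass 70% of its speed; a pose out of reach is approached as far as the arm can. A call with a gripper value outside its range is refused whole. The fingers move at their own pace and stop on an object; "squeeze" is the grip in N (left out, the last holds). Time passes only in rows, so rows that do not move let the fingers close. It gives the time, the measured TCP pose, the force and the opening at its end, in the units of the state.
- readout.observe(): the state, without advancing time (a new reading comes with each control period).
- eyes.get_image(name): name is "side" or "top" or "wrist"; returns the picture (420x560x3 uint8, red, green, blue); there is no depth.
- eyes.camera_model(name): a dict with "mtx" (3x3 intrinsics, pixels), "view" (4x4, takes a point from world to camera coordinates). Camera axes: x right, y up, looking along -z (the intrinsics and any distortion apply to the point x, -y, -z); pixel columns grow to the right and rows downward; lengths in m; the calibration is good to about 2 mm. A picture is of the moment at which its call begins: read the wrist's pose just before it. camera_model takes no time and is no camera call; for the wrist camera it gives the pose at the moment of the call.
- env.close_job(): hands the job in, once; it reports no verdict.
The state is a dict: "time_s": time; "q": joint angles; "qvel": joint speeds; "joint_efforts": joint torques, N m; "position": TCP position; "tool_rot": TCP orientation; "ft_force": force on the tool from outside, world axes, zero at the start; "wrist_torque": the same for the moment, N m; "grip_width": finger opening in m.
Only numpy, scipy, OpenCV 4.12 (cv2) and the standard library are available. Lean on these libraries where they do the work, as an engineer would, in place of code of your own. Each camera call takes 0.05 s, during which the arm holds its last target. There are 200 camera calls.

## Working session

There is one attempt and no reset: what is moved stays moved. The work goes in short steps, Python scripts to look and compute and a tool call to move; the robot and the scene stay as the last step left them, time stands still between calls to the robot, and variables do not carry over. Pictures are saved under pics/ and viewed, about 8 in all and at most 12, crops included, and the job is handed in when it is done.

Besides the shell and the picture viewer there is one more tool, called as a command line: name --argument value ..., lists and objects as JSON in quotes. arm_command: Moves the arm, as the interface text tells. Its arguments: {"type":"object","properties":{"rows":{"type":"string"},"squeeze":{"type":"number"}},"required":["rows"]}

```bash
mkdir -p pics; ls
cat > h.py <<'E'
import numpy as np, cv2
from rig import readout, eyes, env
def shot(n,f):
    im=eyes.get_image(n); cv2.imwrite(f'pics/{f}.png',im[:,:,::-1]); return im
def ray(n,u,v,cm=None):
    c=cm or eyes.camera_model(n); K=np.array(c['mtx']);V=np.array(c['view'])
    d=np.linalg.inv(K)@[u,v,1]; d=np.array([d[0],-d[1],-d[2]])
    R=V[:3,:3]; return -R.T@V[:3,3], R.T@d
def onz(n,u,v,z,cm=None):
    o,d=ray(n,u,v,cm); return o+d*(z-o[2])/d[2]
def proj(n,p,cm=None):
    c=cm or eyes.camera_model(n); K=np.array(c['mtx']);V=np.array(c['view'])
    q=V[:3,:3]@np.array(p)+V[:3,3]; q=K@[q[0],-q[1],-q[2]]; return q[:2]/q[2]
E
python3 - <<'E'
from h import *
a=shot('top','top0');b=shot('side','side0')
print(readout.observe())
for n in('top','side'):
    c=eyes.camera_model(n);print(n,c)
E
```

```text
pics
{'time_s': 0.1, 'q': array([ 6.02570645e+01,  2.18383815e+01,  7.43798231e+01,  6.68203005e-04,
        8.38568859e+01, -1.23367370e+01]), 'qvel': array([ 0.03392103, -0.08233849, -0.17012367,  0.01839888,  0.12606474,
       -0.03228158]), 'joint_efforts': array([ 3.36637750e-03, -4.49227417e+01, -2.31656277e+01, -2.35928528e-04,
        3.71790185e-03,  3.19213268e-05]), 'position': array([0.16440238, 0.52457591, 0.22466525]), 'tool_rot': array([[-9.54207500e-01,  2.99144801e-01, -6.60256753e-04],
       [ 2.99145388e-01,  9.54206872e-01, -1.13216780e-03],
       [ 2.91339420e-04, -1.27783577e-03, -9.99999141e-01]]), 'ft_force': array([ 0.45809937, -0.18085946,  0.41913858]), 'wrist_torque': array([-0.02826221, -0.03188193, -0.0276444 ]), 'grip_width': 0.08531600207486709}
top {'mtx': array([[419.93392259,   0.        , 277.04960039],
       [  0.        , 419.93392259, 214.63169657],
       [  0.        ,   0.        ,   1.        ]]), 'view': array([[ 0.01001928, -0.9994093 ,  0.03287354,  0.04380546],
       [ 0.99500149,  0.01323083,  0.09897974, -0.49746925],
       [-0.09935622,  0.03171752,  0.9945463 , -1.09737609],
       [ 0.        ,  0.        ,  0.        ,  1.        ]])}
side {'mtx': array([[484.44241861,   0.        , 283.60858459],
       [  0.        , 484.44241861, 207.75376331],
       [  0.        ,   0.        ,   1.        ]]), 'view': array([[ 0.94117727, -0.33778341, -0.00936515, -0.43961866],
       [ 0.23308917,  0.62889968,  0.74172409, -0.22573805],
       [-0.24465236, -0.70027677,  0.67063974, -1.22031339],
       [ 0.        ,  0.        ,  0.        ,  1.        ]])}
```

View pics/top0.png

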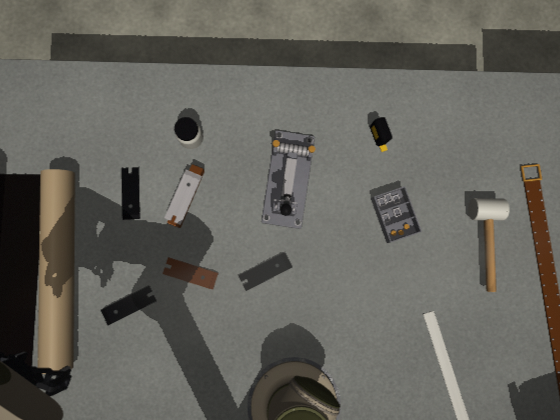

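View pics/side0.png

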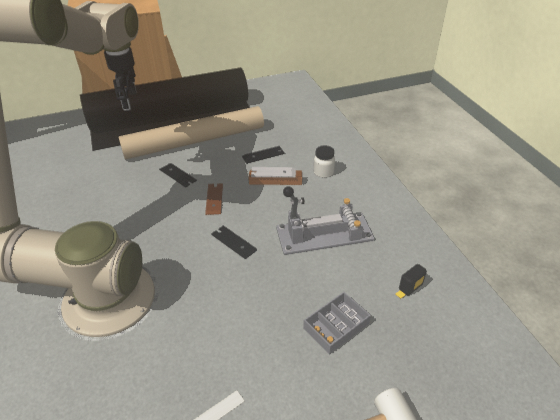

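The candidates are black bars at top (130,193), (128,305) and (265,271), a brown bar at (190,272), and the silver bar at (184,195). Only the silver bar lies on the strop block, so it fits. I'll confirm that in an enlarged crop.

Run:
```python
from h import *
im=cv2.imread('pics/top0.png')
a=cv2.resize(im[150:240,150:220],None,fx=5.5,fy=5.5,interpolation=cv2.INTER_CUBIC)
b=cv2.resize(im[125:235,250:325],None,fx=4.5,fy=4.5,interpolation=cv2.INTER_CUBIC)
a=a[:495,:];b=b[:495]
cv2.imwrite('pics/crop0.png',np.hstack([a,b])); print(a.shape,b.shape)
```

```text
(495, 385, 3) (495, 338, 3)
```

View pics/crop0.png

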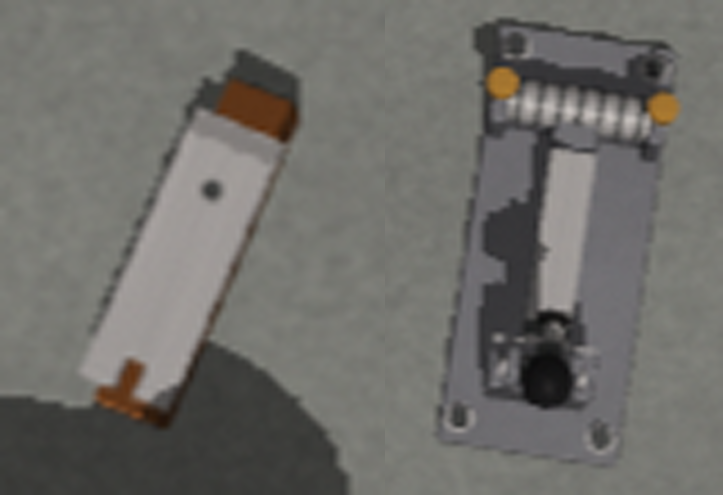

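The crop confirms it. The silver blade is on the wooden strop, notch at crop (130,375), edge end far from the robot at (240,130). The splitter's roller is also at its far end, with the lever up near the robot. Next I'll compute rough poses.

Run:
```python
from h import *
f=lambda pts,z:np.array([onz('top',u,v,z) for u,v in pts])
B=f([(186,170),(201.5,175.5),(180.5,224.2),(164.9,217.6)],.04)
S=f([(271.1,129.9),(314.4,135.7),(301.6,227.9),(262.2,222.3)],.012)
for n,P in(('blade',B),('split',S)):
    e=(P[0]+P[1]-P[2]-P[3])[:2]/2
    print(n,P.round(3).tolist(),'c',P.mean(0).round(4),'len',np.linalg.norm(e),'w',np.linalg.norm(P[0]-P[1]),np.linalg.norm(P[3]-P[2]),'yaw',np.degrees(np.arctan2(e[1],e[0])))
s=readout.observe(); c=eyes.camera_model('wrist'); V=c['view'];R=V[:3,:3]
o=-R.T@V[:3,3]; T=s['tool_rot']
print('cam in tool',(T.T@(o-s['position'])).round(4)); print((T.T@R.T).round(3)); print(c['mtx'])
```

```text
blade [[0.611, 0.292, 0.04], [0.597, 0.251, 0.04], [0.467, 0.302, 0.04], [0.484, 0.343, 0.04]] c [0.5394 0.2967 0.04  ] len 0.13793436647011004 w 0.04345320567634367 0.04423534780222246 yaw -21.59662647143226
split [[0.732, 0.068, 0.012], [0.718, -0.052, 0.012], [0.463, -0.017, 0.012], [0.477, 0.089, 0.012]] c [0.5976 0.022  0.012 ] len 0.2568407997491777 w 0.12044289698204007 0.10723023288566645 yaw -6.1860254910052195
cam in tool [ 0.0762  0.0013 -0.1494]
[[ 0.     0.953  0.302]
 [ 1.     0.    -0.001]
 [-0.001  0.302 -0.953]]
[[351.57024559   0.         277.2479113 ]
 [  0.         351.57024559 211.66917701]
 [  0.           0.           1.        ]]
```

arm_command --rows "0 -35 -20 0 0 0 0;0 -35 -20 0 0 0 0;0 -35 -20 0 0 0 0;0 -35 -20 0 0 0 0;0 -35 -20 0 0 0 0"

```text
time_s: 0.52
position: [0.3023, 0.3754, 0.225]
tool_rot: [[-0.954, 0.299, -0.0], [0.299, 0.954, -0.0], [0.0, -0.0, -1.0]]
ft_force: [1.8, -0.1, -0.2]
grip_width: 0.0852
```

arm_command --rows "0 -35 -20 0 0 0 0;0 -35 -20 0 0 0 0;0 -35 -20 0 0 0 0;0 -35 -20 0 0 0 0;0 -35 -20 0 0 0 0"

```text
time_s: 0.93
position: [0.4395, 0.2275, 0.2251]
tool_rot: [[-0.954, 0.299, -0.0], [0.299, 0.954, -0.0], [0.0, -0.0, -1.0]]
ft_force: [0.9, 1.0, 0.2]
grip_width: 0.0853
```

arm_command --rows "0 -35 -20 0 0 0 0;0 -35 -20 0 0 0 0;0 -35 -20 0 0 0 0;0 -35 -20 0 0 0 0;0 -35 -20 0 0 0 0"

```text
time_s: 1.35
position: [0.5766, 0.0797, 0.2249]
tool_rot: [[-0.954, 0.299, -0.001], [0.299, 0.954, 0.0], [0.001, -0.0, -1.0]]
ft_force: [0.3, 0.5, 0.8]
grip_width: 0.0859
```

arm_command --rows "0 -35 -20 0 0 0 0;0 -34 -20 0 0 0 0;0 0 0 0 0 0 7;0 0 0 0 0 0 7;0 0 0 0 0 0 7"

```text
time_s: 1.77
position: [0.6298, 0.0219, 0.2243]
tool_rot: [[-0.779, 0.627, -0.002], [0.627, 0.779, 0.0], [0.001, -0.001, -1.0]]
ft_force: [0.2, -0.3, 0.5]
grip_width: 0.0855
```

arm_command --rows "0 0 0 0 0 0 7;0 0 0 0 0 0 7;0 0 0 0 0 0 7;0 0 0 0 0 0 7;0 0 0 0 0 0 7"

```text
time_s: 2.18
position: [0.6295, 0.0227, 0.2247]
tool_rot: [[-0.28, 0.96, -0.001], [0.96, 0.28, 0.0], [0.0, -0.001, -1.0]]
ft_force: [-0.5, 0.5, 0.1]
grip_width: 0.0853
```

arm_command --rows "0 0 0 0 0 0 7;0 0 0 0 0 0 7;0 0 0 0 0 0 7;0 0 0 0 0 0 7;0 0 0 0 0 0 7"

```text
time_s: 2.6
position: [0.6295, 0.0227, 0.2247]
tool_rot: [[0.321, 0.947, -0.001], [0.947, -0.321, 0.0], [-0.0, -0.001, -1.0]]
ft_force: [0.5, -0.8, 0.1]
grip_width: 0.0854
```

arm_command --rows "0 0 0 0 0 0 7;0 0 0 0 0 0 7;0 0 0 0 0 0 7;0 0 0 0 0 0 7;0 0 0 0 0 0 7"

```text
time_s: 3.02
position: [0.6294, 0.0227, 0.2247]
tool_rot: [[0.806, 0.591, -0.001], [0.591, -0.806, 0.0], [-0.001, -0.001, -1.0]]
ft_force: [0.5, -1.0, 0.0]
grip_width: 0.0852
```

arm_command --rows "0 0 0 0 0 0 7;0 0 0 0 0 0 7;0 0 0 0 0 0 7;0 0 0 0 0 0 7;0 0 0 0 0 0 7"

```text
time_s: 3.43
position: [0.6294, 0.0227, 0.2247]
tool_rot: [[1.0, 0.022, -0.001], [0.022, -1.0, 0.0], [-0.001, -0.0, -1.0]]
ft_force: [-0.1, 0.9, 1.3]
grip_width: 0.0852
```

arm_command --rows "0 0 0 0 0 0 7;0 0 0 0 0 0 0;0 0 0 0 0 0 0"

```text
time_s: 3.68
position: [0.6295, 0.0227, 0.2249]
tool_rot: [[0.996, -0.091, -0.001], [-0.091, -0.996, 0.0], [-0.001, -0.0, -1.0]]
ft_force: [-0.3, -0.0, 0.3]
grip_width: 0.0853
```

Run:
```python
from h import *
s=readout.observe();print(s['time_s'],s['position'],s['tool_rot'][:,0])
cm=eyes.camera_model('wrist'); im=shot('wrist','w1'); import pickle; pickle.dump(cm,open('w1.pkl','wb'))
```

```text
3.6833 [0.6294979  0.02268191 0.22490543] [ 9.95889591e-01 -9.05727768e-02 -7.03731347e-04]
```

View pics/w1.png

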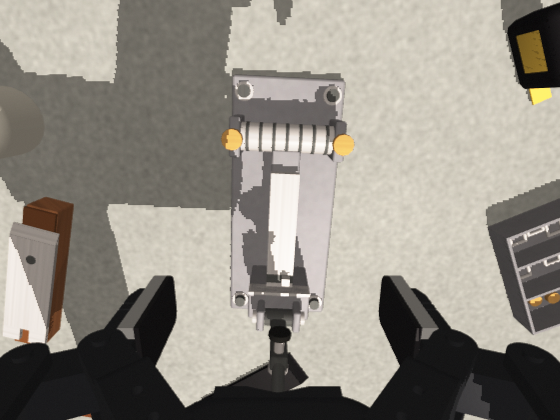

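The roller is at (288,138), brass screws at (232,140) and (344,145), and the bed strip runs (283,173)–(283,270). The stop and pin are near (285,280). I'll enlarge around the stop.

Run:
```python
from h import *
im=cv2.imread('pics/w1.png')
cv2.imwrite('pics/w1c.png',cv2.resize(im[245:320,235:335],None,fx=8,fy=8,interpolation=cv2.INTER_CUBIC))
# brass
hsv=cv2.cvtColor(im,cv2.COLOR_BGR2HSV)
m=cv2.inRange(hsv,(12,150,120),(25,255,255)); m[:, :200]=0;m[:,400:]=0
n,l,st,ce=cv2.connectedComponentsWithStats(m)
for i in range(1,n):
    if st[i][4]>50: print(st[i],ce[i])
g=cv2.cvtColor(im,cv2.COLOR_BGR2GRAY)
for r in (180,195,210,225,240,255,265): print(r,g[r,255:310].tolist())
```

```text
[222 129   9  18  76] [224.94736842 137.31578947]
180 [189, 190, 189, 189, 190, 191, 173, 101, 100, 99, 100, 101, 100, 100, 100, 160, 240, 242, 242, 242, 241, 239, 241, 242, 243, 244, 245, 242, 239, 239, 241, 242, 242, 242, 242, 244, 243, 242, 241, 244, 244, 244, 242, 240, 227, 189, 189, 189, 190, 190, 191, 192, 192, 192, 192]
195 [100, 101, 100, 99, 98, 98, 97, 99, 99, 101, 101, 102, 100, 101, 128, 208, 242, 244, 244, 242, 241, 243, 243, 244, 245, 246, 244, 241, 241, 241, 243, 244, 244, 243, 245, 244, 243, 243, 246, 246, 246, 245, 242, 230, 197, 197, 195, 194, 195, 195, 195, 195, 198, 197, 198]
210 [99, 99, 99, 99, 100, 99, 99, 100, 98, 100, 99, 100, 99, 114, 187, 243, 244, 245, 245, 243, 244, 244, 245, 246, 247, 246, 242, 241, 243, 245, 246, 245, 245, 246, 246, 244, 244, 246, 247, 247, 246, 243, 231, 195, 196, 197, 198, 199, 199, 199, 199, 200, 201, 198, 198]
225 [166, 100, 99, 99, 99, 99, 99, 99, 100, 99, 99, 99, 100, 151, 234, 246, 246, 246, 245, 244, 245, 246, 247, 248, 247, 244, 243, 245, 246, 247, 247, 247, 247, 247, 246, 246, 247, 248, 248, 248, 246, 231, 201, 201, 202, 203, 
[... 172 characters left out ...]
6, 245, 246, 247, 248, 248, 248, 248, 248, 247, 248, 248, 250, 250, 250, 244, 185, 102, 138, 206, 207, 207, 207, 206, 206, 206, 206, 206, 207, 207, 206]
255 [100, 100, 100, 101, 101, 101, 102, 103, 103, 103, 103, 105, 121, 145, 139, 140, 152, 173, 207, 247, 248, 249, 249, 247, 246, 247, 248, 248, 248, 249, 249, 248, 248, 249, 249, 250, 250, 251, 247, 187, 101, 101, 101, 100, 101, 109, 128, 153, 206, 207, 207, 206, 207, 208, 208]
265 [72, 76, 83, 80, 80, 78, 78, 79, 82, 81, 86, 97, 124, 142, 139, 139, 138, 136, 137, 192, 249, 250, 249, 247, 247, 247, 248, 248, 249, 250, 250, 249, 249, 250, 250, 250, 251, 249, 226, 101, 101, 101, 102, 103, 101, 102, 102, 102, 140, 209, 210, 209, 208, 207, 206]
```

View pics/w1c.png

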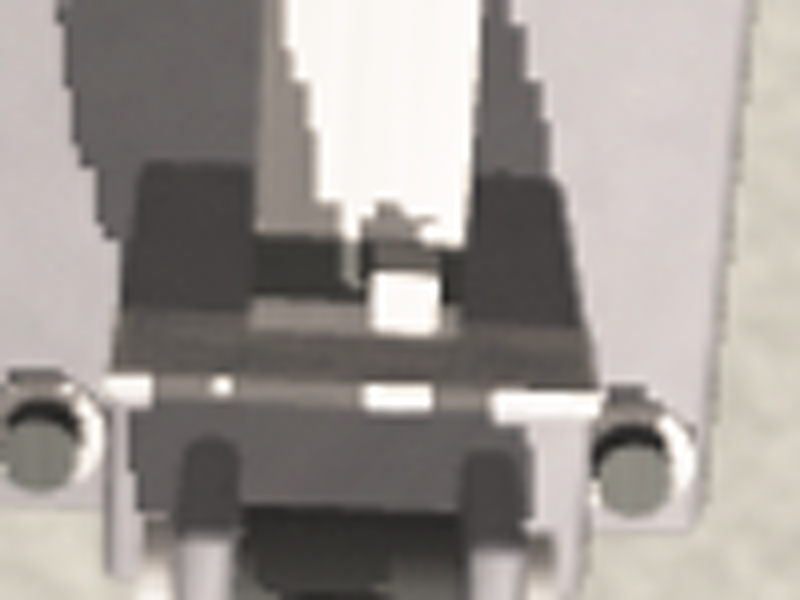

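Run:
```python
from h import *
import pickle
cm=pickle.load(open('w1.pkl','rb'))
P=lambda u,v,z:onz('wrist',u,v,z,cm)
L=[(270.1,180),(269.2,195),(268.6,210),(267.9,225)]
R=[(299.6,180),(298.5,195),(297.4,210),(296.2,225),(295.1,240),(294,255),(293.6,265)]
L+=[(267.2,240),(266.9,255),(266.6,265)]
l=np.array([P(u,v,.06) for u,v in L]);r=np.array([P(u,v,.06) for u,v in R])
for n,q in(('L',l),('R',r)):
    k=np.polyfit(q[:,0],q[:,1],1);print(n,k,np.degrees(np.arctan(k[0])),np.polyval(k,.55))
print('width',np.hypot(*(l[3]-r[3])[:2]))
a,b=P(249.1,291.9,.072),P(309.6,293.8,.072);print('stop',a,b,np.hypot(*(a-b)[:2]),np.degrees(np.arctan2(*(a-b)[[1,0]]))-90)
print('pin',P(285.6,282.5,.068), 'pin w', P(281.25,282.5,.068),P(290,282.5,.068))
print('screws',P(232,140,.078),P(344,145,.078))
# blade strop seen here too
c=[P(12,224,.04),P(60,234,.04)];print('blade tip',c)
```

```text
L [-0.13760877  0.11773071] -7.835192715179672 0.04204589067320841
R [-0.14317312  0.09399019] -8.147843651916373 0.015244970702123536
width 0.026870012531078492
stop [0.53338657 0.06010299 0.072     ] [0.52599832 0.00161038 0.072     ] 0.05895737295146758 -7.1989616622558685
pin [0.53818983 0.023977   0.068     ] pin w [0.53857221 0.02820891 0.068     ] [0.53780306 0.01969654 0.068     ]
screws [0.68001451 0.05701479 0.078     ] [ 0.66750068 -0.03546409  0.078     ]
blade tip [array([0.61349746, 0.29425651, 0.04      ]), array([0.59853985, 0.24896657, 0.04      ])]
```

arm_command --rows "0 -14 -33 0 0 0 0;0 -14 -33 0 0 0 0;0 -14 -33 0 0 0 0;0 -14 -33 10 0 0 0;0 -14 -33 10 0 0 0"

```text
time_s: 4.15
position: [0.575, 0.195, 0.2054]
tool_rot: [[0.996, -0.091, 0.001], [-0.091, -0.996, 0.0], [0.001, -0.0, -1.0]]
ft_force: [0.2, 0.4, -0.7]
grip_width: 0.0853
```

arm_command --rows "0 -15 -33 10 0 0 0;0 -15 -33 10 0 0 0;0 -15 -33 20 0 0 0;0 0 0 0 0 0 7;0 0 0 0 0 0 7"

```text
time_s: 4.57
position: [0.5385, 0.2982, 0.1639]
tool_rot: [[0.944, -0.331, -0.003], [-0.331, -0.944, -0.001], [-0.002, 0.002, -1.0]]
ft_force: [0.4, 0.2, 0.3]
grip_width: 0.0854
```

arm_command --rows "0 0 0 0 0 0 2.4;0 0 0 0 0 0 0;0 0 0 0 0 0 0"

```text
time_s: 4.82
position: [0.54, 0.2963, 0.1652]
tool_rot: [[0.93, -0.368, -0.0], [-0.368, -0.93, -0.0], [-0.0, 0.0, -1.0]]
ft_force: [-0.4, -0.2, 0.9]
grip_width: 0.0851
```

Run:
```python
from h import *
s=readout.observe();print(s['time_s'],s['position'],s['tool_rot'][:,0])
cm=eyes.camera_model('wrist'); im=shot('wrist','w2'); import pickle; pickle.dump(cm,open('w2.pkl','wb'))
im=im[:,:,::-1]
hsv=cv2.cvtColor(np.ascontiguousarray(im),cv2.COLOR_BGR2HSV)
print(proj('wrist',[.539,.297,.04],cm))
```

```text
4.8167 [0.53999088 0.2963266  0.16518341] [ 9.29804814e-01 -3.68052986e-01 -8.40404027e-05]
[278.79128111 202.89370875]
```

View pics/w2.png

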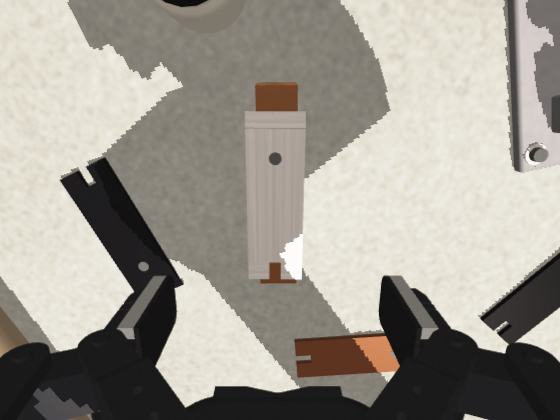

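The blade sits upright in view: edge corners (246,112)/(306,112), heel corners (249,278)/(302,279), notch at (275,270).

Run:
```python
from h import *
import pickle
cm=pickle.load(open('w2.pkl','rb'))
P=lambda u,v,z=.04:onz('wrist',u,v,z,cm)
im=cv2.imread('pics/w2.png').astype(int)
g=im.sum(2)//3
for r in(140,200,240): print(r,g[r,238:256].tolist(),g[r,296:314].tolist())
print('notch',im[268,262:290,0].tolist())
a,b,c,d=P(246,112,.036),P(306,112,.036),P(302.5,279.5),P(248.5,278.5)
e=(a+b-c-d)/2; m=(a+b+c+d)/4
print(np.hypot(*e[:2]),np.hypot(*(a-b)[:2]),np.hypot(*(c-d)[:2]),m,np.degrees(np.arctan2(e[1],e[0])))
n=P(275,270); print('notch',n)
T=readout.observe(); R=T['tool_rot']; print('blade mid in tool',R.T@(m-T['position']),'heel mid', R.T@((c+d)/2-T['position']),'notch',R.T@(n-T['position']))
```

```text
140 [129, 129, 130, 131, 130, 130, 134, 152, 164, 163, 165, 168, 170, 168, 168, 167, 164, 161] [164, 163, 162, 162, 160, 160, 159, 160, 157, 138, 120, 125, 125, 126, 127, 127, 128, 129]
200 [134, 135, 133, 133, 130, 129, 129, 128, 137, 160, 159, 160, 164, 165, 166, 167, 168, 164] [159, 157, 157, 160, 161, 161, 162, 185, 228, 228, 228, 229, 228, 227, 229, 229, 230, 230]
240 [129, 130, 129, 127, 128, 129, 130, 131, 131, 139, 157, 156, 159, 159, 158, 161, 165, 164] [251, 251, 252, 252, 252, 252, 246, 221, 221, 222, 222, 222, 221, 223, 226, 228, 229, 229]
notch [153, 151, 152, 151, 153, 151, 140, 90, 34, 34, 34, 32, 33, 34, 31, 34, 33, 32, 71, 142, 153, 153, 154, 199, 250, 250, 250, 250]
0.1401576104996666 0.04575972081452531 0.04713341755722664 [0.54078047 0.29897331 0.038     ] -21.815759298614346
notch [0.4839697 0.3222144 0.04     ]
blade mid in tool [-0.00033759 -0.00281647  0.12721449] heel mid [-0.07041606 -0.00304289  0.12521576] notch [-0.06171491 -0.00347924  0.12521561]
```

arm_command --rows "0 0 -3 25 0 0 0;0 0 0 30 0 0 0;0 0 0 30 0 0 0;0 0 0 30 0 0 0;0 0 0 16 0 0 0"

```text
time_s: 5.28
position: [0.5398, 0.2984, 0.031]
tool_rot: [[0.929, -0.369, -0.004], [-0.369, -0.929, -0.001], [-0.003, 0.003, -1.0]]
ft_force: [-0.6, -0.5, -0.5]
grip_width: 0.0857
```

arm_command --rows "0.3 0 0 0 0 0 0;0.4 0 0 0 0 0 0;0.6 0 0 0 0 0 0;1 0 0 0 0 0 0;1 0 0 0 0 0 0" --squeeze 40

```text
time_s: 5.7
position: [0.5417, 0.2993, 0.0356]
tool_rot: [[0.929, -0.371, 0.002], [-0.371, -0.929, 0.001], [0.002, -0.002, -1.0]]
ft_force: [0.2, 0.1, -1.1]
grip_width: 0.0257
```

arm_command --rows "1 0 0 0 0 0 0;1 0 0 0 0 0 0;1 0 0 0 0 0 0"

```text
time_s: 5.95
position: [0.5412, 0.2992, 0.0346]
tool_rot: [[0.929, -0.371, 0.001], [-0.371, -0.929, 0.0], [0.0, -0.0, -1.0]]
ft_force: [1.7, 0.1, -0.9]
grip_width: -0.0
```

The gripper shut to zero, so I missed. I'll look before moving anything.

Run:
```python
from h import *
s=readout.observe();print(s['position'],s['ft_force'],s['grip_width'])
a=shot('wrist','w3');b=shot('side','s3')[:,:,::-1]
b=cv2.resize(b[120:230,210:340],None,fx=4,fy=4,interpolation=cv2.INTER_CUBIC)
a=cv2.resize(a[:,:,::-1],(280*440//210*1,440))
cv2.imwrite('pics/c3.png',np.hstack([a[:, :],b])[:,:][:, -1106:] if 0 else cv2.resize(np.hstack([a,b]),(800,int(800*440/(a.shape[1]+b.shape[1])))))
```

```text
[0.54120492 0.29916648 0.03456935] [ 1.73198942  0.05846461 -0.88905926] -1.2934240450757607e-05
```

View pics/c3.png

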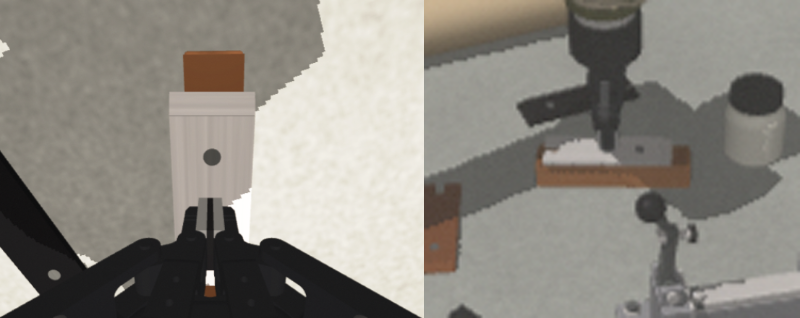

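Run:
```python
from h import *
s=readout.observe();p=s['position'];R=s['tool_rot']
for d in(-.03,-.015,-.002,0,.005,.017): print(d,proj('wrist',p+R[:,2]*d), proj('side',p+R[:,2]*d))
for n in('top',):
  shot(n,'t4')
im=cv2.imread('pics/w3.png'); sd=cv2.imread('pics/s3.png')
a=cv2.resize(im[230:400,200:350],None,fx=3.2,fy=3.2,interpolation=cv2.INTER_CUBIC)
b=cv2.resize(sd[130:198,235:283],None,fx=8,fy=8,interpolation=cv2.INTER_CUBIC)
cv2.imwrite('pics/c4.png',np.hstack([a[:544],b[:544]]));print(a.shape,b.shape)
```

```text
-0.03 [280.86679014 310.74937914] [273.42668254 164.28298926]
-0.015 [280.54683017 290.90084373] [273.53937604 168.09329753]
-0.002 [280.31456941 276.49267914] [273.63585086 171.35523226]
0 [280.28191037 274.46669397] [273.65059611 171.85378773]
0.005 [280.20344863 269.5993647 ] [273.68734703 173.09638229]
0.017 [280.03186618 258.9553446 ] [273.77490056 176.05667666]
(544, 480, 3) (544, 384, 3)
```

View pics/c4.png

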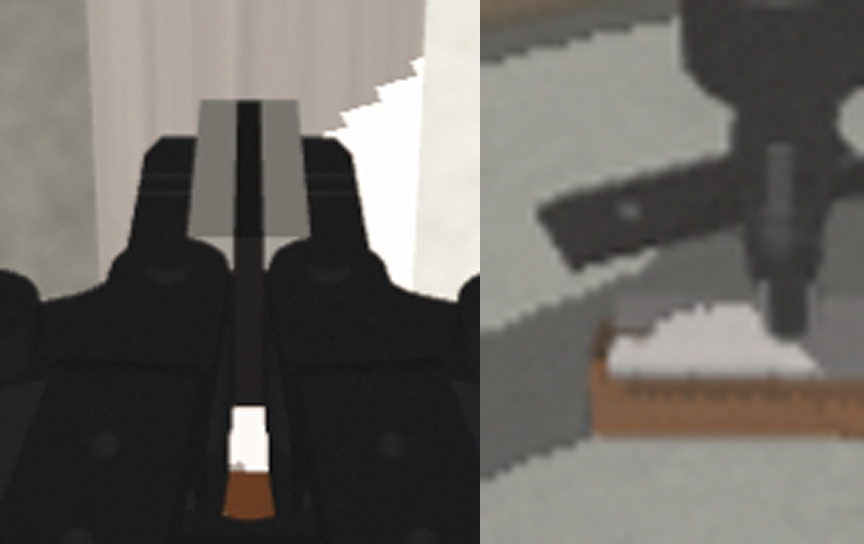

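The pads shut above the blade, though I commanded the tips well below it. Both views put the tips at about z = 0.042–0.048, not the expected 0.018. I'll find the true tip height by gently touching the blade's top.

arm_command --rows "1 0 0 0.7 0 0 0;1 0 0 0.7 0 0 0;1 0 0 0 0 0 0"

```text
time_s: 6.35
position: [0.5412, 0.2992, 0.0342]
tool_rot: [[0.929, -0.371, 0.001], [-0.371, -0.929, 0.0], [0.001, -0.001, -1.0]]
ft_force: [-3.7, -1.8, 11.6]
grip_width: -0.0003
```

arm_command --rows "1 0 0 0.7 0 0 0;1 0 0 0.7 0 0 0;1 0 0 0 0 0 0"

```text
time_s: 6.6
position: [0.5413, 0.2992, 0.0341]
tool_rot: [[0.929, -0.371, 0.002], [-0.371, -0.929, 0.0], [0.002, -0.001, -1.0]]
ft_force: [-7.0, -2.1, 21.2]
grip_width: -0.0002
```

Contact puts the shut tips 5.5 mm behind the TCP, not 17 mm ahead, so everything sits about 22 mm higher than stated. I'll rise, open, go lower and grip again.

arm_command --rows "1 0 0 -5 0 0 0;1 0 0 -15 0 0 0;0 0 0 -10 0 0 0;0 0 0 0 0 0 0;0 0 0 0 0 0 0"

```text
time_s: 7.02
position: [0.5413, 0.2992, 0.0616]
tool_rot: [[0.928, -0.371, 0.001], [-0.371, -0.928, 0.0], [0.001, -0.001, -1.0]]
ft_force: [0.3, -0.8, 0.0]
grip_width: 0.0356
```

arm_command --rows "0 0 0 0 0 0 0;0 0 0 0 0 0 0;0 0 0 15 0 0 0;0 0 0 15 0 0 0"

```text
time_s: 7.35
position: [0.5413, 0.2992, 0.0311]
tool_rot: [[0.928, -0.371, 0.001], [-0.371, -0.928, 0.0], [0.001, -0.001, -1.0]]
ft_force: [-1.1, -0.7, -0.0]
grip_width: 0.0828
```

arm_command --rows "0 0 0 10 0 0 0;0 0 0 6 0 0 0;0 0 0 5 0 0 0;0 0 0 0 0 0 0"

```text
time_s: 7.68
position: [0.5408, 0.299, 0.0095]
tool_rot: [[0.928, -0.371, -0.001], [-0.371, -0.928, -0.0], [-0.001, 0.001, -1.0]]
ft_force: [-0.3, -0.4, 0.1]
grip_width: 0.0856
```

arm_command --rows "0.35 0 0 0 0 0 0;0.42 0 0 0 0 0 0;0.5 0 0 0 0 0 0;0.6 0 0 0 0 0 0;0.6 0 0 0 0 0 0" --squeeze 40

```text
time_s: 8.1
position: [0.5414, 0.2993, 0.0112]
tool_rot: [[0.929, -0.371, 0.001], [-0.371, -0.929, 0.0], [0.001, -0.001, -1.0]]
ft_force: [-0.6, -0.0, 4.3]
grip_width: 0.0451
```

arm_command --rows "0.7 0 0 0 0 0 0;1 0 0 0 0 0 0;1 0 0 0 0 0 0;1 0 0 0 0 0 0"

```text
time_s: 8.43
position: [0.5414, 0.2993, 0.0112]
tool_rot: [[0.929, -0.371, 0.001], [-0.371, -0.929, 0.0], [0.001, -0.001, -1.0]]
ft_force: [-0.4, 0.3, 5.9]
grip_width: 0.0449
```

Gripped at 45 mm. Lifting.

arm_command --rows "1 0 0 -5 0 0 0;1 0 0 -15 0 0 0;1 0 0 -20 0 0 0;1 0 0 -20 0 0 0;1 0 0 -20 0 0 0"

```text
time_s: 8.85
position: [0.5406, 0.2989, 0.0908]
tool_rot: [[0.928, -0.372, -0.002], [-0.372, -0.928, -0.001], [-0.001, 0.001, -1.0]]
ft_force: [-0.3, 0.8, -2.5]
grip_width: 0.0448
```

arm_command --rows "1 0 0 0 0 0 -7;1 0 0 0 0 0 -7;1 0 0 0 0 0 0;1 0 0 0 0 0 0"

```text
time_s: 9.18
position: [0.5408, 0.2989, 0.09]
tool_rot: [[0.99, -0.14, -0.001], [-0.14, -0.99, -0.0], [-0.001, 0.001, -1.0]]
ft_force: [-0.0, 0.6, -2.6]
grip_width: 0.0451
```

Run:
```python
from h import *
import pickle
s=readout.observe();print(s['position'],s['ft_force'],s['wrist_torque'],s['grip_width']);T=s['tool_rot'];print(T.round(4))
pickle.dump((s,eyes.camera_model('wrist')),open('w5.pkl','wb'));a=shot('wrist','w5')
```

```text
[0.54077062 0.29894929 0.09002967] [-0.02959986  0.64560147 -2.64554885] [ 0.02105401 -0.04769396 -0.00492612] 0.04506487033147056
[[ 9.902e-01 -1.396e-01 -1.100e-03]
 [-1.396e-01 -9.902e-01 -4.000e-04]
 [-1.000e-03  5.000e-04 -1.000e+00]]
```

View pics/w5.png

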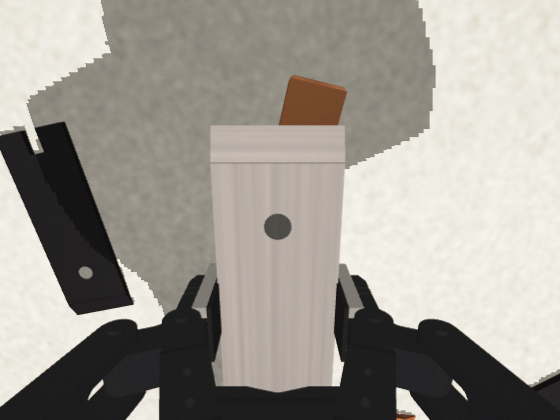

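The blade is held level: edge corners (211,126) and (345,126), sides symmetric in the jaws, weight 2.6 N as expected.

Run:
```python
from h import *
import pickle
s,cm=pickle.load(open('w5.pkl','rb'));p=s['position'];R=s['tool_rot']
im=cv2.imread('pics/w5.png').astype(int);g=im.sum(2)//3
for r in(130,180,220,250): print(r,[int(205+np.argmax(np.diff(g[r,205:235]))),int(325+np.argmin(np.diff(g[r,325:352])))],end=' ')
print()
for d in(-.0238,-.0213,-.0288):
    f=lambda u,v:R.T@(onz('wrist',u,v,(p+R[:,2]*d)[2],cm)-p)*1000
    print(d,f(211,126),f(345.5,126))
# sides at top plane
f=lambda u,v:R.T@(onz('wrist',u,v,(p+R[:,2]*-.0288)[2],cm)-p)*1000
print([f(u,v)[:2].round(1) for u,v in((211.5,165),(344.5,165),(217.5,262),(339,262))])
# home target
yaw=np.radians(-7.8);X=np.array([np.cos(yaw),np.sin(yaw)]);Y=np.array([-X[1],X[0]])
foot=np.array([.5297,.0312]); print('tool yaw',np.degrees(np.arctan2(R[1,0],R[0,0])))
```

```text
130 [210, 344] 180 [210, 326] 220 [213, 331] 250 [214, 325] 
-0.0238 [ 70.30429925 -24.16447866 -23.88675894] [ 70.31367714  22.58873564 -23.86141443]
-0.0213 [ 70.13185729 -24.62501416 -21.38682803] [ 70.14142203  23.05970481 -21.36097856]
-0.0288 [ 70.64918316 -23.24340767 -28.88662076] [ 70.65818736  21.64679729 -28.86228617]
[array([ 57.5, -23.8]), array([57.6, 22.1]), array([ 20.7, -23.6]), array([20.7, 22.2])]
tool yaw -8.02281786066459
```

arm_command --rows "1 14.5 30 0 0 0 0;1 14.5 30 0 0 0 0;1 14.5 30 0 0 0 0;1 14.5 30 0 0 0 0;1 14.5 30 0 0 0 0"

```text
time_s: 9.65
position: [0.5927, 0.1392, 0.0901]
tool_rot: [[0.99, -0.139, -0.001], [-0.139, -0.99, -0.0], [-0.001, 0.0, -1.0]]
ft_force: [0.4, 1.2, -3.2]
grip_width: 0.0451
```

arm_command --rows "1 14.5 30 0 0 0 0;1 14.5 31 0 0 0 0;1 14.5 31 0 0 0 0;1 15 31 0 0 0 0;1 0 0 0 0 0 0"

```text
time_s: 10.07
position: [0.6354, 0.0049, 0.0899]
tool_rot: [[0.99, -0.144, 0.001], [-0.144, -0.99, -0.002], [0.001, 0.002, -1.0]]
ft_force: [-0.6, -0.8, -2.9]
grip_width: 0.045
```

arm_command --rows "1 0 0 12 0 0 0;1 0 0 12 0 0 0;1 0 0 12 0 0 0;1 0 0 8 0 0 0;1 0 0 0 0 0 0"

```text
time_s: 10.48
position: [0.6328, 0.0111, 0.0444]
tool_rot: [[0.99, -0.138, -0.004], [-0.138, -0.99, 0.001], [-0.004, -0.0, -1.0]]
ft_force: [-0.6, 0.3, -2.4]
grip_width: 0.0446
```

arm_command --rows "1 0 0 0 0 0 0;1 0 0 0 0 0 0"

```text
time_s: 10.65
position: [0.6342, 0.0109, 0.047]
tool_rot: [[0.991, -0.136, 0.001], [-0.136, -0.991, -0.0], [0.001, 0.0, -1.0]]
ft_force: [-0.0, 0.1, -2.0]
grip_width: 0.0448
```

Run:
```python
from h import *
import pickle
s=readout.observe();p=s['position'];R=s['tool_rot'];print(p,s['ft_force'],np.degrees(np.arctan2(R[1,0],R[0,0])))
cm=eyes.camera_model('wrist');im=np.ascontiguousarray(shot('wrist','w6')[:,:,::-1])
hsv=cv2.cvtColor(im,cv2.COLOR_BGR2HSV);m=cv2.inRange(hsv,(10,110,90),(30,255,255))
n,l,st,ce=cv2.connectedComponentsWithStats(m)
for i in range(1,n):
    if st[i][4]>60: print(st[i],ce[i],(R.T@(onz('wrist',*ce[i],.078,cm)-p)*1000).round(1))
```

```text
[0.63417445 0.01092839 0.04704381] [-0.00236901  0.13411096 -1.97042044] -7.840633449107355
[ 110  187   55   51 2083] [136.6087374  211.77772444] [ 41.3 -50.9 -30.9]
[ 367  188   52   50 2014] [392.52979146 212.50794439] [ 41.   39.7 -30.9]
```

View pics/w6.png

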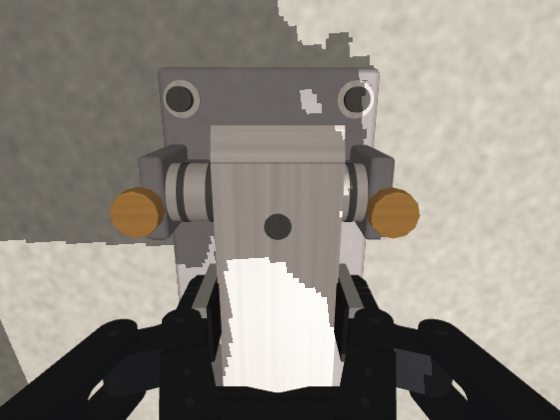

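Blade centred about 5 mm to −y of the splitter's centre line and square to it, pin estimated at −5.7 mm. I'll shift 0.7 mm and lower until it touches.

arm_command --rows "1 0 0.7 4 0 0 0;1 0 0 3 0 0 0;1 0 0 1.5 0 0 0;1 0 0 0 0 0 0;1 0 0 0 0 0 0"

```text
time_s: 11.12
position: [0.6337, 0.0101, 0.0378]
tool_rot: [[0.991, -0.136, -0.0], [-0.136, -0.991, 0.0], [-0.0, 0.0, -1.0]]
ft_force: [-0.2, -0.9, -2.6]
grip_width: 0.045
```

arm_command --rows "1 0 0 0.7 0 0 0;1 0 0 0 0 0 0;1 0 0 0 0 0 0"

```text
time_s: 11.37
position: [0.6338, 0.0102, 0.0373]
tool_rot: [[0.991, -0.136, 0.0], [-0.136, -0.991, 0.0], [0.0, -0.0, -1.0]]
ft_force: [0.4, 0.6, -3.4]
grip_width: 0.0449
```

arm_command --rows "1 0 0 0.7 0 0 0;1 0 0 0 0 0 0;1 0 0 0 0 0 0"

```text
time_s: 11.62
position: [0.6337, 0.0102, 0.0365]
tool_rot: [[0.991, -0.136, -0.0], [-0.136, -0.991, 0.0], [-0.0, 0.0, -1.0]]
ft_force: [0.3, 0.4, -3.2]
grip_width: 0.0449
```

arm_command --rows "1 0 0 0.5 0 0 0;1 0 0 0 0 0 0;1 0 0 0 0 0 0"

```text
time_s: 11.87
position: [0.6338, 0.0102, 0.036]
tool_rot: [[0.991, -0.136, 0.0], [-0.136, -0.991, -0.0], [0.0, -0.0, -1.0]]
ft_force: [-0.0, -0.7, -3.0]
grip_width: 0.0451
```

arm_command --rows "1 0 0 0.5 0 0 0;1 0 0 0 0 0 0;1 0 0 0 0 0 0"

```text
time_s: 12.12
position: [0.6338, 0.0101, 0.0359]
tool_rot: [[0.991, -0.136, 0.0], [-0.136, -0.991, -0.0], [0.0, 0.0, -1.0]]
ft_force: [-1.4, -0.6, 1.2]
grip_width: 0.0449
```

arm_command --rows "1 0 0 -0.6 0 0 0;1 -5 0 0 0 0 0;1 -5 0 0 0 0 0;1 -4 0 0 0 0 0;1 -3 0 0 0 0 0"

```text
time_s: 12.53
position: [0.6161, 0.0126, 0.036]
tool_rot: [[0.991, -0.136, -0.001], [-0.136, -0.991, 0.0], [-0.001, -0.0, -1.0]]
ft_force: [0.6, 0.0, -2.3]
grip_width: 0.0449
```

arm_command --rows "1 -0.5 0 0 0 0 0;1 -0.5 0 0 0 0 0;1 -0.5 0 0 0 0 0;1 -0.5 0 0 0 0 0;1 0 0 0 0 0 0"

```text
time_s: 12.95
position: [0.6149, 0.0127, 0.0361]
tool_rot: [[0.991, -0.136, -0.0], [-0.136, -0.991, -0.0], [-0.0, 0.0, -1.0]]
ft_force: [-0.4, 0.8, -1.5]
grip_width: 0.045
```

arm_command --rows "1 -0.5 0 0 0 0 0;1 -0.5 0 0 0 0 0;1 0 0 0 0 0 0"

```text
time_s: 13.2
position: [0.6138, 0.0129, 0.0361]
tool_rot: [[0.991, -0.136, -0.0], [-0.136, -0.991, -0.0], [-0.0, 0.0, -1.0]]
ft_force: [-0.8, 0.3, -1.9]
grip_width: 0.0449
```

arm_command --rows "1 -0.5 0 0 0 0 0;1 -0.5 0 0 0 0 0;1 0 0 0 0 0 0"

```text
time_s: 13.45
position: [0.6128, 0.013, 0.0361]
tool_rot: [[0.991, -0.136, -0.0], [-0.136, -0.991, 0.0], [-0.0, -0.0, -1.0]]
ft_force: [-0.5, 0.8, -2.2]
grip_width: 0.0448
```

arm_command --rows "1 -0.5 0 0 0 0 0;1 -0.5 0 0 0 0 0;1 0 0 0 0 0 0"

```text
time_s: 13.7
position: [0.6118, 0.0132, 0.0361]
tool_rot: [[0.991, -0.136, -0.0], [-0.136, -0.991, -0.0], [-0.0, 0.0, -1.0]]
ft_force: [-0.3, -0.2, -2.8]
grip_width: 0.0449
```

arm_command --rows "1 -0.5 0 0 0 0 0;1 -0.5 0 0 0 0 0;1 0 0 0 0 0 0"

```text
time_s: 13.95
position: [0.6108, 0.0133, 0.0361]
tool_rot: [[0.991, -0.136, -0.0], [-0.136, -0.991, 0.0], [-0.0, 0.0, -1.0]]
ft_force: [-0.5, 0.0, -3.2]
grip_width: 0.0449
```

arm_command --rows "1 -0.5 0 0 0 0 0;1 -0.5 0 0 0 0 0;1 0 0 0 0 0 0"

```text
time_s: 14.2
position: [0.6098, 0.0134, 0.0361]
tool_rot: [[0.991, -0.136, -0.0], [-0.136, -0.991, 0.0], [-0.0, 0.0, -1.0]]
ft_force: [-0.8, 0.1, -3.0]
grip_width: 0.045
```

arm_command --rows "1 -0.5 0 0 0 0 0;1 -0.5 0 0 0 0 0;1 0 0 0 0 0 0"

```text
time_s: 14.45
position: [0.6088, 0.0136, 0.0361]
tool_rot: [[0.991, -0.136, -0.0], [-0.136, -0.991, -0.0], [-0.0, 0.0, -1.0]]
ft_force: [-0.5, -0.4, -3.2]
grip_width: 0.0447
```

arm_command --rows "1 -0.4 0 0 0 0 0;1 -0.4 0 0 0 0 0;1 0 0 0 0 0 0"

```text
time_s: 14.7
position: [0.6081, 0.0137, 0.0361]
tool_rot: [[0.991, -0.136, -0.0], [-0.136, -0.991, 0.0], [-0.0, -0.0, -1.0]]
ft_force: [-0.0, -0.5, -2.2]
grip_width: 0.0447
```

arm_command --rows "1 -0.8 0 0 0 0 0;1 -0.8 0 0 0 0 0;1 -0.8 0 0 0 0 0;1 0 0 0 0 0 0"

```text
time_s: 15.03
position: [0.6056, 0.0141, 0.0361]
tool_rot: [[0.991, -0.136, -0.0], [-0.136, -0.991, 0.0], [-0.0, -0.0, -1.0]]
ft_force: [-1.0, 0.1, -2.1]
grip_width: 0.0449
```

arm_command --rows "1 -0.5 0 0 0 0 0;1 -0.5 0 0 0 0 0;1 0 0 0 0 0 0"

```text
time_s: 15.28
position: [0.6047, 0.0142, 0.0361]
tool_rot: [[0.991, -0.136, -0.0], [-0.136, -0.991, 0.0], [-0.0, -0.0, -1.0]]
ft_force: [0.1, -0.4, -2.1]
grip_width: 0.0447
```

arm_command --rows "1 -0.8 0 0 0 0 0;1 -0.8 0 0 0 0 0;1 0 0 0 0 0 0;1 0 0 0 0 0 0"

```text
time_s: 15.62
position: [0.6031, 0.0144, 0.0361]
tool_rot: [[0.991, -0.136, -0.0], [-0.136, -0.991, 0.0], [-0.0, -0.0, -1.0]]
ft_force: [-1.5, -0.4, -3.0]
grip_width: 0.0444
```

arm_command --rows "1 -0.5 0 0 0 0 0;1 -0.5 0 0 0 0 0;1 0 0 0 0 0 0"

```text
time_s: 15.87
position: [0.6021, 0.0145, 0.0361]
tool_rot: [[0.991, -0.136, -0.0], [-0.136, -0.991, 0.0], [-0.0, -0.0, -1.0]]
ft_force: [0.3, -0.6, -2.6]
grip_width: 0.045
```

arm_command --rows "1 -0.5 0 0 0 0 0;1 -0.5 0 0 0 0 0;1 0 0 0 0 0 0"

```text
time_s: 16.12
position: [0.6011, 0.0147, 0.0361]
tool_rot: [[0.991, -0.136, -0.0], [-0.136, -0.991, -0.0], [-0.0, 0.0, -1.0]]
ft_force: [0.6, -1.1, -2.8]
grip_width: 0.0447
```

arm_command --rows "1 -0.4 0 0 0 0 0;1 0 0 0 0 0 0"

```text
time_s: 16.28
position: [0.6008, 0.0147, 0.0361]
tool_rot: [[0.991, -0.136, 0.0], [-0.136, -0.991, -0.0], [0.0, 0.0, -1.0]]
ft_force: [-0.0, -0.4, -2.5]
grip_width: 0.045
```

arm_command --rows "1 -0.5 0 0 0 0 0;1 -0.4 0 0 0 0 0;1 0 0 0 0 0 0"

```text
time_s: 16.53
position: [0.5998, 0.0148, 0.0361]
tool_rot: [[0.991, -0.136, -0.0], [-0.136, -0.991, 0.0], [-0.0, -0.0, -1.0]]
ft_force: [0.0, -0.5, -2.1]
grip_width: 0.0445
```

arm_command --rows "1 -0.4 0 0 0 0 0;1 0 0 0 0 0 0"

```text
time_s: 16.7
position: [0.5995, 0.0149, 0.0361]
tool_rot: [[0.991, -0.136, -0.0], [-0.136, -0.991, -0.0], [-0.0, 0.0, -1.0]]
ft_force: [0.5, 0.4, -2.7]
grip_width: 0.045
```

arm_command --rows "1 -0.4 0 0 0 0 0;1 -0.4 0 0 0 0 0;1 0 0 0 0 0 0"

```text
time_s: 16.95
position: [0.5987, 0.015, 0.0361]
tool_rot: [[0.991, -0.136, -0.0], [-0.136, -0.991, 0.0], [-0.0, -0.0, -1.0]]
ft_force: [-0.2, -0.1, -2.7]
grip_width: 0.0447
```

arm_command --rows "1 -0.4 0 0 0 0 0;1 0 0 0 0 0 0"

```text
time_s: 17.12
position: [0.5984, 0.015, 0.0362]
tool_rot: [[0.991, -0.136, 0.0], [-0.136, -0.991, -0.0], [0.0, 0.0, -1.0]]
ft_force: [1.3, 0.4, -2.7]
grip_width: 0.0451
```

arm_command --rows "1 -0.4 0 0 0 0 0;1 -0.3 0 0 0 0 0;1 0 0 0 0 0 0"

```text
time_s: 17.37
position: [0.5984, 0.0149, 0.0364]
tool_rot: [[0.991, -0.136, 0.002], [-0.136, -0.991, -0.0], [0.002, -0.0, -1.0]]
ft_force: [4.9, 0.2, -3.3]
grip_width: 0.0448
```

The blade met the stop at the predicted place with 5 N. Ease the push a little, set it down and let go.

arm_command --rows "1 0.3 0 0.3 0 0 0;1 0 0 0.2 0 0 0;1 0 0 0 0 0 0"

```text
time_s: 17.62
position: [0.5984, 0.0149, 0.0359]
tool_rot: [[0.991, -0.136, 0.001], [-0.136, -0.991, -0.0], [0.001, 0.0, -1.0]]
ft_force: [4.8, -0.5, -1.2]
grip_width: 0.0449
```

arm_command --rows "0.4 0 0 0 0 0 0;0.3 0 0 0 0 0 0;0 0 0 0 0 0 0;0 0 0 0 0 0 0;0 0 0 0 0 0 0"

```text
time_s: 18.03
position: [0.5977, 0.0151, 0.0356]
tool_rot: [[0.991, -0.136, -0.001], [-0.136, -0.991, 0.0], [-0.001, -0.0, -1.0]]
ft_force: [0.1, -0.0, -0.5]
grip_width: 0.0856
```

arm_command --rows "0 0 0 0 0 0 0;0 0 0 -5 0 0 0;0 0 0 -15 0 0 0;0 0 0 -25 0 0 0;0 0 0 -25 0 0 0"

```text
time_s: 18.45
position: [0.5975, 0.0151, 0.1064]
tool_rot: [[0.991, -0.136, -0.002], [-0.136, -0.991, 0.0], [-0.002, -0.0, -1.0]]
ft_force: [-0.8, -0.0, -0.0]
grip_width: 0.0858
```

arm_command --rows "0 20 0 -15 0 0 0;0 20 0 -20 0 0 0;0 20 0 -20 0 0 0;0 0 0 -20 0 0 0;0 0 0 0 0 0 0"

```text
time_s: 18.87
position: [0.6593, 0.0066, 0.1849]
tool_rot: [[0.991, -0.136, 0.007], [-0.136, -0.991, -0.001], [0.007, 0.0, -1.0]]
ft_force: [-0.5, 0.7, 0.5]
grip_width: 0.0853
```

arm_command --rows "0 0 0 0 0 0 0;0 0 0 0 0 0 0"

```text
time_s: 19.03
position: [0.6566, 0.0071, 0.1797]
tool_rot: [[0.991, -0.136, -0.002], [-0.136, -0.991, 0.0], [-0.002, -0.0, -1.0]]
ft_force: [-0.2, -0.4, 0.0]
grip_width: 0.0856
```

Run:
```python
from h import *
import pickle
s=readout.observe();print(s['time_s'],s['position'],s['ft_force'])
pickle.dump((s,eyes.camera_model('wrist')),open('w7.pkl','wb'));a=shot('wrist','w7');shot('side','s7')
```

```text
19.0333 [0.65664321 0.00707429 0.17973358] [-0.21665628 -0.4077082   0.0068969 ]
```

View pics/w7.png

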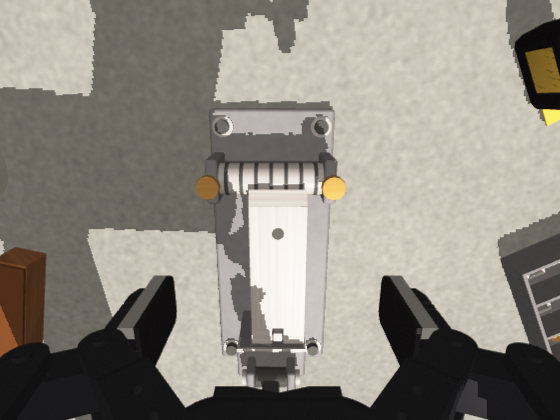

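The blade is home in the picture: heel against the stop, pin showing in the notch at (278,338), edge over the roller at (277,187). Now I'll locate the ball knob from the top and side views.

Run:
```python
from h import *
import pickle
px={}
for n,f,(x0,x1,y0,y1) in(('top','top0',(272,300,195,222)),('side','side0',(278,300,182,200))):
    g=cv2.cvtColor(cv2.imread(f'pics/{f}.png'),cv2.COLOR_BGR2GRAY)[y0:y1,x0:x1]
    m=(g<45).astype(np.uint8);k,l,st,ce=cv2.connectedComponentsWithStats(m)
    i=1+np.argmax(st[1:,4]);print(n,st[i],ce[i]+[x0,y0]);px[n]=ce[i]+[x0,y0]
(o1,d1),(o2,d2)=[ray(n,*px[n]) for n in('top','side')]
A=np.c_[d1,-d2];t=np.linalg.lstsq(A,o2-o1,rcond=None)[0];p1=o1+d1*t[0];p2=o2+d2*t[1];b=(p1+p2)/2
yaw=np.radians(-7.8);X=np.array([np.cos(yaw),np.sin(yaw)]);Y=np.array([-X[1],X[0]]);foot=np.array([.5297,.0312])
print('ball',b,'gap',np.linalg.norm(p1-p2)); r=b[:2]-foot; print('splitter x,y',r@X*1000-40,r@Y*1000)
h=np.array([-59,84]);q=np.array([r@X*1000-40,b[2]*1000])-h;print('r',np.hypot(*q),'theta',np.arctan2(q[1],q[0])-np.arctan2(26,92))
# blade check from w7
s,cm=pickle.load(open('w7.pkl','rb'));P=lambda u,v,z:(lambda w:(((w[:2]-foot)@X*1000-40).round(1),((w[:2]-foot)@Y*1000).round(1)))(onz('wrist',u,v,z,cm))
print('edge corners',P(248,187,.061),P(307,187.5,.061),'bevel',P(248.5,205,.065),P(307,205,.065),'screws',P(207,188,.073),P(333,188,.073))
for th in(1.58,1.5,1.4,1.3,1.2,1.1,1,.9,.8,.7,.6,.5,.4,.3,.2,.1,0,-.02):
    a=th+np.arctan2(26,92);print(th,(h+95.6*np.array([np.cos(a),np.sin(a)])).round(1),end=';')
R=s['tool_rot'];p=s['position'];print(p,R.T@(b-p)*1000)
```

```text
top [  8   6  12  15 131] [285.38167939 208.15267176]Traceback (most recent call last):
  File "<stdin>", line 7, in <module>
    return _wrapfunc(a, 'argmax', axis=axis, out=out, **kwds)
    return bound(*args, **kwds)
ValueError: attempt to get argmax of an empty sequence
```

Run:
```python
from h import *
import pickle
px={}
for n,f,(x0,x1,y0,y1),th in(('top','top0',(272,300,195,222),45),('side','side0',(276,302,180,200),75)):
    g=cv2.cvtColor(cv2.imread(f'pics/{f}.png'),cv2.COLOR_BGR2GRAY)[y0:y1,x0:x1]
    m=(g<th).astype(np.uint8);k,l,st,ce=cv2.connectedComponentsWithStats(m)
    i=1+np.argmax(st[1:,4]);print(n,st[i],ce[i]+[x0,y0],g.min());px[n]=ce[i]+[x0,y0]
(o1,d1),(o2,d2)=[ray(n,*px[n]) for n in('top','side')]
A=np.c_[d1,-d2];t=np.linalg.lstsq(A,o2-o1,rcond=None)[0];p1=o1+d1*t[0];p2=o2+d2*t[1];b=(p1+p2)/2
yaw=np.radians(-7.8);X=np.array([np.cos(yaw),np.sin(yaw)]);Y=np.array([-X[1],X[0]]);foot=np.array([.5297,.0312])
print('ball',b,'gap',np.linalg.norm(p1-p2)); r=b[:2]-foot; print('splitter x,y',r@X*1000-40,r@Y*1000)
h=np.array([-59,84]);q=np.array([r@X*1000-40,b[2]*1000])-h;print('r',np.hypot(*q),'theta',np.arctan2(q[1],q[0])-np.arctan2(26,92))
s,cm=pickle.load(open('w7.pkl','rb'));P=lambda u,v,z:(lambda w:(((w[:2]-foot)@X*1000-40).round(1),((w[:2]-foot)@Y*1000).round(1)))(onz('wrist',u,v,z,cm))
print('edge corners',P(248,187,.061),P(307,187.5,.061),'bevel',P(248.5,205,.065),P(307,205,.065),'screws',P(207,188,.073),P(333,188,.073))
R=s['tool_rot'];p=s['position'];print(p,R.T@(b-p)*1000)
```

```text
top [  8   6  12  15 131] [285.38167939 208.15267176] 12
side [ 8  7 10 10 76] [288.22368421 191.76315789] 59
ball [0.4957998  0.03560691 0.17428811] gap 0.002945049393570757
splitter x,y -74.1846371817467 -0.23464983925168142
r 91.55608058359377 theta 1.4619907870416151
edge corners (np.float64(102.8), np.float64(17.5)) (np.float64(102.4), np.float64(-28.7)) bevel (np.float64(89.3), np.float64(17.1)) (np.float64(89.3), np.float64(-28.8)) screws (np.float64(105.0), np.float64(47.1)) (np.float64(105.0), np.float64(-47.2))
[0.65664321 0.00707429 0.17973358] [-163.21763807   -6.43069317    5.74577491]
```

Run:
```python
from h import *
import pickle
yaw=np.radians(-7.8);X=np.array([np.cos(yaw),np.sin(yaw)]);foot=np.array([.5297,.0312])
for f,z,(x0,x1,y0,y1) in(('w5',None,(262,294,210,244)),('w7',.065,(266,290,224,246))):
    s,cm=pickle.load(open(f+'.pkl','rb'));g=cv2.cvtColor(cv2.imread(f'pics/{f}.png'),cv2.COLOR_BGR2GRAY)[y0:y1,x0:x1]
    m=(g<120).astype(np.uint8);k,l,st,ce=cv2.connectedComponentsWithStats(m);i=1+np.argmax(st[1:,4]);c=ce[i]+[x0,y0]
    p,R=s['position'],s['tool_rot']; zz=z or p[2]+.0288
    w=onz('wrist',*c,zz,cm); print(f,c,(R.T@(w-p)*1000).round(2),(w[:2]-foot)@X*1000-40)
g=cv2.cvtColor(cv2.imread('pics/w7.png'),cv2.COLOR_BGR2GRAY)
for c in(258,266,292,298): print(c,g[330:356,c].tolist())
cv2.imwrite('pics/w7c.png',0*g)
```

```text
w5 [277.20471014 226.36231884] [ 35.02  -1.14 -28.84] -30.31742984749164
w7 [278.5 229. ] [-19.57  -0.22 114.77] 69.26530542910122
258 [132, 135, 135, 134, 135, 133, 129, 128, 132, 138, 138, 134, 132, 106, 73, 66, 66, 84, 101, 127, 129, 105, 94, 94, 94, 93]
266 [131, 135, 135, 134, 134, 133, 130, 127, 132, 138, 137, 133, 132, 116, 86, 70, 66, 85, 93, 126, 130, 108, 97, 95, 95, 94]
292 [247, 248, 248, 247, 248, 247, 246, 244, 246, 175, 138, 134, 133, 106, 73, 67, 67, 79, 92, 237, 242, 230, 203, 119, 93, 93]
298 [248, 248, 249, 248, 248, 247, 247, 245, 247, 174, 136, 133, 131, 105, 73, 67, 67, 79, 92, 239, 249, 251, 219, 198, 198, 198]
```

arm_command --rows "0 0 0 -17 0 0 0;0 0 0 -18 0 0 0;0 -32 -6 0 0 0 0;0 -33 0 0 0 0 0;0 -33 0 0 0 0 0"

```text
time_s: 19.55
position: [0.5594, 0.0266, 0.2146]
tool_rot: [[0.991, -0.136, -0.001], [-0.136, -0.991, 0.0], [-0.002, -0.0, -1.0]]
ft_force: [0.4, -0.3, 0.8]
grip_width: 0.0852
```

arm_command --rows "0 -33 0 0 0 0 0;0 -33 0 0 0 0 0;0 0 0 0 0 0 0;0 0 0 0 0 0 0;0 0 0 0 0 0 0"

```text
time_s: 19.97
position: [0.4961, 0.035, 0.2156]
tool_rot: [[0.991, -0.136, 0.0], [-0.136, -0.991, -0.0], [0.0, 0.0, -1.0]]
ft_force: [0.5, -0.7, 0.6]
grip_width: 0.0852
```

arm_command --rows "0 -1 0 20 0 0 0;0 0 0 20 0 0 0;0 0 0 15 0 0 0;0 0 0 8 0 0 0;0 0 0 0 0 0 0"

```text
time_s: 20.38
position: [0.4948, 0.0351, 0.1508]
tool_rot: [[0.991, -0.136, -0.003], [-0.136, -0.991, 0.001], [-0.003, -0.0, -1.0]]
ft_force: [0.0, 0.4, 0.5]
grip_width: 0.0854
```

arm_command --rows "0.4 0 0 0 0 0 0;0.55 0 0 0 0 0 0;0.65 0 0 0 0 0 0;0.8 0 0 0 0 0 0;1 0 0 0 0 0 0" --squeeze 20

```text
time_s: 20.8
position: [0.495, 0.0352, 0.1532]
tool_rot: [[0.991, -0.136, 0.001], [-0.136, -0.991, -0.0], [0.001, 0.0, -1.0]]
ft_force: [-1.2, -1.1, 5.6]
grip_width: 0.0266
```

arm_command --rows "1 0 0 0 0 0 0;1 0 0 0 0 0 0"

```text
time_s: 20.97
position: [0.495, 0.0352, 0.1532]
tool_rot: [[0.991, -0.136, 0.001], [-0.136, -0.991, -0.0], [0.001, 0.0, -1.0]]
ft_force: [-0.7, -0.8, 5.1]
grip_width: 0.0266
```

arm_command --rows "1 9.5 0 -1 0 0 0;1 9.6 0 -0.2 0 0 0;1 9.5 0 0.7 0 0 0;1 9.4 0 1.8 0 0 0;1 0 0 0 0 0 0"

```text
time_s: 21.38
position: [0.5343, 0.0297, 0.1511]
tool_rot: [[0.991, -0.136, 0.002], [-0.136, -0.991, -0.0], [0.002, -0.0, -1.0]]
ft_force: [1.9, -2.3, 2.5]
grip_width: 0.0266
```

arm_command --rows "1 9.2 0 2.7 0 0 0;1 8.8 0 3.6 0 0 0;1 8.4 0 4.5 0 0 0;1 8 0 5.3 0 0 0;1 0 0 0 0 0 0"

```text
time_s: 21.8
position: [0.5684, 0.0249, 0.1345]
tool_rot: [[0.991, -0.136, 0.002], [-0.136, -0.991, -0.0], [0.002, 0.0, -1.0]]
ft_force: [4.8, -3.1, 1.7]
grip_width: 0.0265
```

Forces are small and the ball is following the arc.

arm_command --rows "1 7.4 0 6 0 0 0;1 6.8 0 6.8 0 0 0;1 6 0 7.4 0 0 0;1 5.3 0 7.9 0 0 0;1 0 0 0 0 0 0"

```text
time_s: 22.22
position: [0.5932, 0.0215, 0.1061]
tool_rot: [[0.991, -0.136, 0.002], [-0.136, -0.991, -0.0], [0.002, 0.0, -1.0]]
ft_force: [5.0, -4.4, 0.8]
grip_width: 0.0266
```

arm_command --rows "1 4.4 0 8.4 0 0 0;1 3.6 0 8.9 0 0 0;1 0 0 0 0 0 0"

```text
time_s: 22.47
position: [0.6008, 0.0204, 0.0882]
tool_rot: [[0.991, -0.136, 0.001], [-0.136, -0.991, -0.0], [0.001, 0.0, -1.0]]
ft_force: [6.8, -4.8, -1.3]
grip_width: 0.0266
```

arm_command --rows "1 0.7 0 2 0 0 0;1 0.5 0 1.5 0 0 0;1 0 0 0 0 0 0"

```text
time_s: 22.72
position: [0.6018, 0.0203, 0.0858]
tool_rot: [[0.991, -0.136, 0.002], [-0.136, -0.991, -0.001], [0.002, 0.0, -1.0]]
ft_force: [4.3, -4.2, 1.4]
grip_width: 0.0265
```

arm_command --rows "1 0.2 0 1 0 0 0;1 0 0 0 0 0 0;1 0 0 0 0 0 0"

```text
time_s: 22.97
position: [0.602, 0.0203, 0.0849]
tool_rot: [[0.991, -0.136, 0.002], [-0.136, -0.991, -0.001], [0.002, 0.0, -1.0]]
ft_force: [4.3, -3.5, 3.1]
grip_width: 0.0263
```

arm_command --rows "1 0.2 0 1 0 0 0;1 0 0 1 0 0 0;1 0 0 0 0 0 0"

```text
time_s: 23.22
position: [0.6024, 0.0202, 0.0831]
tool_rot: [[0.991, -0.136, 0.003], [-0.136, -0.991, -0.001], [0.003, 0.0, -1.0]]
ft_force: [3.6, -4.5, 2.8]
grip_width: 0.0263
```

arm_command --rows "1 0 0 1 0 0 0;1 0 0 0 0 0 0;1 0 0 0 0 0 0"

```text
time_s: 23.47
position: [0.6026, 0.0201, 0.0823]
tool_rot: [[0.991, -0.136, 0.003], [-0.136, -0.991, -0.001], [0.003, 0.0, -1.0]]
ft_force: [5.9, -3.9, 2.9]
grip_width: 0.0261
```

arm_command --rows "1 0.3 0 1 0 0 0;1 0.2 0 1 0 0 0;1 0 0 0 0 0 0"

```text
time_s: 23.72
position: [0.6031, 0.0201, 0.0802]
tool_rot: [[0.991, -0.136, 0.003], [-0.136, -0.991, -0.001], [0.003, 0.0, -1.0]]
ft_force: [5.1, -4.2, 2.6]
grip_width: 0.0262
```

arm_command --rows "1 0.2 0 1 0 0 0;1 0.2 0 1 0 0 0;1 0 0 0 0 0 0"

```text
time_s: 23.97
position: [0.6034, 0.02, 0.0782]
tool_rot: [[0.991, -0.136, 0.003], [-0.136, -0.991, -0.001], [0.003, 0.0, -1.0]]
ft_force: [4.8, -4.1, 3.7]
grip_width: 0.0265
```

I can't tell whether the pads are slipping on the ball, so I'll let go and press the ball's top with shut fingers. The contact height will then show the lever angle.

arm_command --rows "0.5 0 0 0 0 0 0;0 0 0 0 0 0 0;0 0 0 0 0 0 0;0 0 0 0 0 0 0;0 0 0 -20 0 0 0"

```text
time_s: 24.38
position: [0.6001, 0.021, 0.0949]
tool_rot: [[0.991, -0.136, -0.008], [-0.136, -0.991, 0.001], [-0.008, -0.0, -1.0]]
ft_force: [-0.4, 0.5, -0.0]
grip_width: 0.0841
```

arm_command --rows "0 0 0 -25 0 0 0;0 0 0 -30 0 0 0;1 0 0 0 0 0 0;1 0 0 0 0 0 0;1 0 0 0 0 0 0"

```text
time_s: 24.8
position: [0.6016, 0.0208, 0.1525]
tool_rot: [[0.991, -0.136, -0.001], [-0.136, -0.991, 0.0], [-0.002, -0.0, -1.0]]
ft_force: [-0.1, -0.2, -0.7]
grip_width: 0.0516
```

arm_command --rows "1 0 0 0 0 0 0;1 0 0 0 0 0 0;1 0 0 0 0 0 0;1 0 0 0 0 0 0"

```text
time_s: 25.13
position: [0.602, 0.0206, 0.1527]
tool_rot: [[0.991, -0.136, -0.001], [-0.136, -0.991, 0.0], [-0.001, -0.0, -1.0]]
ft_force: [0.3, 0.6, -0.5]
grip_width: 0.0007
```

arm_command --rows "1 0 0 7 0 0 0;1 0 0 7 0 0 0;1 0 0 6 0 0 0;1 0 0 0 0 0 0;1 0 0 0 0 0 0"

```text
time_s: 25.55
position: [0.6019, 0.0206, 0.1327]
tool_rot: [[0.991, -0.136, -0.001], [-0.136, -0.991, 0.0], [-0.001, -0.0, -1.0]]
ft_force: [0.7, -1.0, -0.1]
grip_width: 0.0
```

arm_command --rows "1 0 0 3 0 0 0;1 0 0 3 0 0 0;1 0 0 3 0 0 0;1 0 0 0 0 0 0;1 0 0 0 0 0 0"

```text
time_s: 25.97
position: [0.6021, 0.0206, 0.1242]
tool_rot: [[0.991, -0.136, -0.0], [-0.136, -0.991, 0.0], [-0.0, 0.0, -1.0]]
ft_force: [0.1, -0.6, -0.9]
grip_width: -0.0003
```

arm_command --rows "1 0 0 1 0 0 0;1 0 0 1 0 0 0;1 0 0 0 0 0 0"

```text
time_s: 26.22
position: [0.6021, 0.0206, 0.1222]
tool_rot: [[0.991, -0.136, -0.0], [-0.136, -0.991, 0.0], [-0.0, 0.0, -1.0]]
ft_force: [0.3, 0.5, -0.2]
grip_width: 0.0001
```

arm_command --rows "1 0 0 1 0 0 0;1 0 0 1 0 0 0;1 0 0 0 0 0 0"

```text
time_s: 26.47
position: [0.6021, 0.0206, 0.1201]
tool_rot: [[0.991, -0.136, -0.0], [-0.136, -0.991, 0.0], [-0.0, -0.0, -1.0]]
ft_force: [-0.8, -0.6, 1.1]
grip_width: -0.0001
```

arm_command --rows "1 0 0 0.7 0 0 0;1 0 0 0.7 0 0 0;1 0 0 0 0 0 0"

```text
time_s: 26.72
position: [0.6021, 0.0206, 0.1188]
tool_rot: [[0.991, -0.136, -0.0], [-0.136, -0.991, 0.0], [-0.0, 0.0, -1.0]]
ft_force: [-0.1, -0.0, 0.1]
grip_width: -0.0001
```

arm_command --rows "1 0 0 0.7 0 0 0;1 0 0 0.7 0 0 0;1 0 0 0 0 0 0"

```text
time_s: 26.97
position: [0.6023, 0.0205, 0.1178]
tool_rot: [[0.991, -0.136, 0.0], [-0.136, -0.991, -0.0], [0.001, 0.0, -1.0]]
ft_force: [0.0, 0.7, 2.1]
grip_width: 0.0002
```

arm_command --rows "1 0 0 0.7 0 0 0;1 0 0 0.7 0 0 0;1 0 0 0 0 0 0"

```text
time_s: 27.22
position: [0.6024, 0.0205, 0.1175]
tool_rot: [[0.991, -0.136, 0.002], [-0.136, -0.991, -0.0], [0.002, 0.0, -1.0]]
ft_force: [-2.9, 0.3, 10.9]
grip_width: 0.0003
```

arm_command --rows "1 0 0 0.6 0 0 0;1 0 0 0.6 0 0 0;1 0 0 0 0 0 0"

```text
time_s: 27.47
position: [0.6025, 0.0205, 0.1173]
tool_rot: [[0.991, -0.136, 0.003], [-0.136, -0.991, -0.001], [0.003, 0.0, -1.0]]
ft_force: [-5.5, 0.2, 16.5]
grip_width: -0.0002
```

Stiff contact with the ball's top at about z = 0.123 (0.124 is shut), so the lever is down on the blade. One more firm press, then retreat.

arm_command --rows "1 0 0 0.8 0 0 0;1 0 0 0 0 0 0;1 0 0 0 0 0 0"

```text
time_s: 27.72
position: [0.6025, 0.0205, 0.1171]
tool_rot: [[0.991, -0.136, 0.003], [-0.136, -0.991, -0.001], [0.003, 0.0, -1.0]]
ft_force: [-7.0, -0.1, 22.5]
grip_width: -0.0003
```

arm_command --rows "1 0 0 -3 0 0 0;1 0 0 -10 0 0 0;1 0 0 -30 0 0 0;1 0 0 -35 0 0 0;1 0 0 -35 0 0 0"

```text
time_s: 28.13
position: [0.6017, 0.0206, 0.2284]
tool_rot: [[0.991, -0.136, -0.001], [-0.136, -0.991, 0.0], [-0.001, -0.0, -1.0]]
ft_force: [0.4, -0.0, 0.8]
grip_width: 0.0001
```

arm_command --rows "1 0 -35 0 0 0 0;1 0 -35 0 0 0 0;1 0 -35 0 0 0 0;1 0 0 0 0 0 0;1 0 0 0 0 0 0"

```text
time_s: 28.55
position: [0.6163, 0.1262, 0.2271]
tool_rot: [[0.991, -0.133, -0.0], [-0.133, -0.991, -0.0], [-0.0, 0.0, -1.0]]
ft_force: [-0.0, -0.2, 0.6]
grip_width: 0.0002
```

Run:
```python
from h import *
s=readout.observe();print(s['time_s'],s['position'],s['ft_force'])
a=shot('side','s9')[:,:,::-1];b=shot('top','t9')[:,:,::-1];c=shot('wrist','w9')[:,:,::-1]
A=cv2.resize(a[170:260,260:385],(400,288),interpolation=cv2.INTER_CUBIC)
B=cv2.resize(b[100:250,180:400],(400,273),interpolation=cv2.INTER_CUBIC)
C=cv2.resize(c,(400,300))
o=np.zeros((600,800,3),np.uint8);o[:288,:400]=A;o[300:573,:400]=B;o[:300,400:]=C
D=c[200:420,300:560] ;o[300:600,400:755]=cv2.resize(D,(355,300));cv2.imwrite('pics/fin.png',o)
```

```text
28.55 [0.61626529 0.12615035 0.22705965] [-0.02368459 -0.22640712  0.61273701]
```

View pics/fin.png

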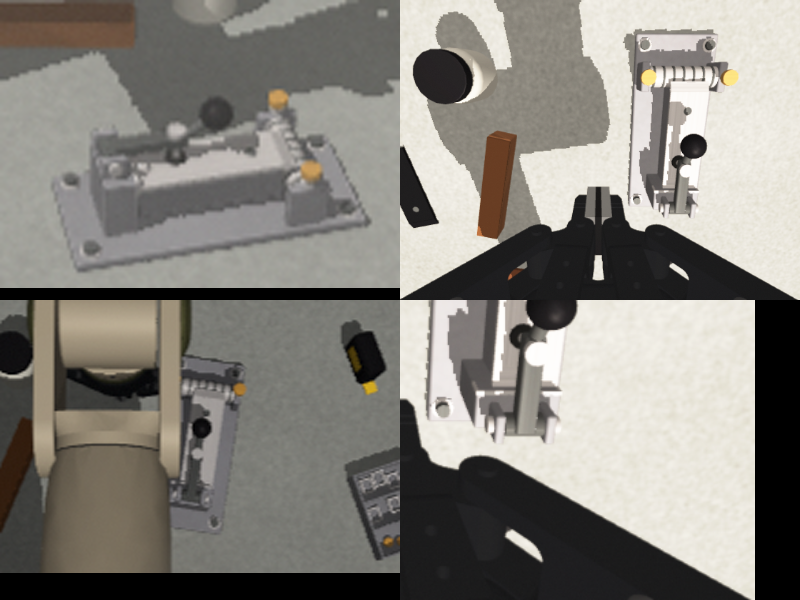

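The final panels show the lever down with its foot on the blade, and the arm clear. I'll check the blade numerically by its hole at wrist (402,154) and the screws, and hand in if it stayed home.

Run:
```python
from h import *
cm=eyes.camera_model('wrist')
yaw=np.radians(-7.8);X=np.array([np.cos(yaw),np.sin(yaw)]);Y=np.array([-X[1],X[0]]);foot=np.array([.5297,.0312])
im=cv2.imread('pics/w9.png');g=cv2.cvtColor(im,cv2.COLOR_BGR2GRAY)
def S(u,v,z):
    w=onz('wrist',u,v,z,cm)[:2]-foot; return (w@X*1000-40).round(1),(w@Y*1000).round(1)
sub=g[146:164,393:411];m=(sub<135).astype(np.uint8);k,l,st,ce=cv2.connectedComponentsWithStats(m)
for i in range(1,k):
    if st[i][4]>8: c=ce[i]+[393,146];print('hole',st[i],c,S(*c,.065))
hs=cv2.cvtColor(im,cv2.COLOR_BGR2HSV);m=cv2.inRange(hs,(15,80,90),(35,255,255));k,l,st,ce=cv2.connectedComponentsWithStats(m)
for i in range(1,k):
    if st[i][4]>60: print('screw',ce[i],S(*ce[i],.073))
print(sub[::2,::2].tolist())
```

```text
hole [ 4  5  6 10 38] [399.44736842 156.26315789] (np.float64(64.6), np.float64(-3.6))
screw [347.33665835 107.72319202] (np.float64(106.1), np.float64(46.5))
screw [460.74501109 108.06430155] (np.float64(105.7), np.float64(-47.5))
[[170, 211, 251, 252, 251, 250, 251, 251, 252], [169, 168, 214, 252, 250, 250, 251, 251, 251], [169, 169, 170, 168, 221, 168, 199, 251, 251], [168, 168, 166, 80, 142, 139, 139, 176, 251], [167, 168, 137, 72, 142, 140, 141, 142, 251], [167, 169, 109, 72, 142, 139, 139, 152, 251], [167, 169, 152, 73, 74, 140, 142, 216, 251], [166, 169, 173, 126, 74, 138, 229, 251, 251], [167, 169, 174, 168, 246, 251, 251, 251, 251]]
```

```bash
python3 -c "
from rig import env
print(env.close_job())"
```

```text
the job is handed in; nothing more can be done
None
```

The blade lies on the splitter bed, home against the stop with its notch over the pin. The clamp lever is down on it, the arm is clear, and I handed the job in at about 29 s on the robot's clock.

**Blade:** I gripped the silver blade on the strop and left the black and brown look-alikes alone. I slid it back with its notch over the pin, set at about −5.7 mm, until it met the stop with about 5 N. The stop was where I had measured it. A wrist picture after release showed the pin in the notch and the edge over the roller.

**Clamp:** I pinched the ball and swung it down. I could not tell whether the pads were slipping, so I let go and pressed the ball's top with shut fingers to about 22 N. It was stiff at z ≈ 0.123 m, where 0.124 m is shut, so the lever angle should be about 0 ± 0.01 rad.

**Checks that failed or disagreed:**
- **First grasp:** it closed above the blade, because the shut fingertips are about 22 mm farther back than stated. I found this by touching the blade's top, and the second grasp held.
- **Blade position after release:** the edge corners in the wrist picture read about 2 mm too far forward. The bevel line and the hole agreed with home to about 0.5 mm, so I trusted those.
- **Blade hole, last check:** the colour mask caught only part of the hole and read x 64.6, y −3.6 mm. The hole centre judged by eye is roughly x 65.5, y −5.5 mm (about 65 expected when home), but I did not compute it.

I did not measure the tray, pot or tape afterwards. They stood as before in the parts of the last pictures that show them, and no move went near them.

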